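Zero the stall's coffee grinder, set it seven clicks off and start a dose

TASK

Set the coffee grinder for espresso: turn its dial clockwise to the stop where the burrs touch, then seven clicks back, and let go of it. Then hang the portafilter level by its ears in the fork, centred under the chute, with its handle towards you, and only once it hangs there press the green start button fully down and release it. Leave the bottles, the jar, the tamper, the cup and the milk jug where they stand.

Things in the scene. Friction and masses are not known exactly. Their poses are not given: they have to be found in the camera images.
- grinder: upright black coffee grinder, fixed, 270 mm high. Origin on the table under the dial's axis; front faces its own -x, z up. Foot 125 mm wide, x from -150 to +65 mm, 18 mm high; column 51 mm in radius up to 209 mm; on it a scale ring (a tick a click) to 216 mm, 50 mm in radius, a neck 30 mm in radius to 236 mm, then the dial to 270 mm. Chute housing and fork jut forward from the column.
- chute (a point): centre of the chute's mouth (pointing down, 10 mm in radius), 162 mm above the table, 92 mm ahead of the dial's axis. It hangs below the chute housing, a black box 50 mm wide that juts from the column to 108 mm ahead of the dial's axis, at heights 170 to 204 mm.
- dial_grip (a point): point on the dial's axis, 253 mm above the table, halfway up the dial: a knurled aluminium ring 64 mm in diameter and 34 mm high, beans in its funnel, a red index mark on rim and side. It can be gripped across the outside at any yaw; below its lower edge fingers have 20 mm of free height over the scale ring.
- dial (a joint): angle of the dial, rad: 0 at its hard stop (index mark then points to the grinder's front, at the red tick), growing counter-clockwise seen from above, to 4.54. A sprung ball holds it at every click, 20 degrees (0.349 rad) apart: 0, 0.349, 0.698...; about 0.1 N m moves it over a click; let go, it snaps to the nearest. Starts 3 to 8 clicks from the stop. Seven clicks back is 2.443.
- portafilter: portafilter, 0.4 to 0.6 kg, on the table: steel basket 60 mm in diameter, 36 mm high. Origin at the centre of its underside, z up; wooden handle to its -x, to 165 mm from the origin, 24 mm wide and high, drooping slightly. An ear each side (+y, -y), 44 mm long in x, reaches 41 mm out, undersides 28 mm and tops 36 mm above the origin. Centre of mass about 10 mm towards the handle.
- handle (a point): point to grip the portafilter: on the middle of its handle, 75 mm from the basket's centre (at x = -75, z = 22 mm of the portafilter)
- fork (a point): fork centre, between its two level steel prongs at the height of their tops (105 mm), straight below the chute. Prongs lie along the grinder's x, from 30 mm ahead of this point to 45 mm behind (cross bar), 10 mm wide, 6 mm thick, 67 mm apart. The basket hangs between them by its ears: portafilter origin 28 mm below this point, its x along the grinder's x, handle to the front.
- start (a joint): travel of the start button, m: 0 up, 0.006 fully down, where it stops hard. It springs back; fully down takes 5 N.
- start_top (a point): centre of the top face of the green start button, 26 mm in diameter, 226 mm above the table on top of the chute housing in a steel collar 42 mm wide, 92 mm ahead of the dial's axis; it is pressed straight down
- syrup_tall: red syrup bottle, 62 mm in diameter, 215 mm high, at the grinder's left front (its +y side); bystander. Origin at the centre of its underside.
- jam_jar: jam jar with blue lid, 72 mm in diameter, 92 mm high, at the grinder's right (its -y side); bystander. Origin at the centre of its underside.
- syrup_mid: amber syrup bottle, 54 mm in diameter, 175 mm high, near the portafilter's basket; bystander. Origin at the centre of its underside.
- tamper: steel tamper, 57 mm in diameter, 90 mm high, near the portafilter's basket; bystander. Origin at the centre of its underside.
- milk_jug: steel milk jug, 72 mm in diameter with a handle reaching 64 mm from its centre, 98 mm high, near the portafilter; bystander. Origin at the centre of its underside.
- tray: open kraft tray, 250 x 180 mm, 45 mm high, fixed, with two bystander syrup bottles 58 mm in diameter and 190 mm high in it and three little bottles, 108 mm high, fixed at its +x end. Origin at the centre of its underside.
- syrup_b1: plum syrup bottle in the tray; bystander. Origin at the centre of its underside.
- syrup_b2: amber syrup bottle in the tray; bystander. Origin at the centre of its underside.
- espresso_cup: white espresso cup, 64 mm in diameter at the rim, 55 mm high, beside the portafilter's handle; bystander. Origin at the centre of its underside.
Things that resemble listed ones, but are neither listed nor needed, are in the scene too. What is shaped like the portafilter but blue is not meant.

How it is judged:
By the outcome, as a careful person would: the job done as asked, in the order asked, and still so for the second after the job is handed in, with the robot touching nothing.
It also fails if it takes over 72 s, if anything falls off the work surface, if the arm or the gripper's body presses on something with over 40 N, if the wrist force passes 120 N, or if a joint passes its speed limit or range.

ROBOT

A 6-joint arm with a two-finger parallel gripper is mounted at the origin on the work surface. World frame = base frame: x ahead of the robot, y to its left, z up, the work surface at z = 0. Lengths are in m, angles in rad, forces in N, time in s.
With the tool pointing down it reaches from about 0.275 to 0.85 m from the base axis. Payload 19 kg.
Tool frame: the origin (TCP) lies at the very end of the fingers, on their centre line; the grasp point (between the pads) lies 19 mm behind it; z points along the fingers, x is the direction in which the jaws open and shut, and the axes are right-handed (so a half turn about z gives the same grasp; the last joint's range is limited). The gripper opens to 85 mm and grips with 20 to 120 N. Pads are 22 mm wide; open, the fingers measure 114 mm over their backs; the gripper's body (76 mm by 85 mm) begins 54 mm behind the grasp point. The pads swing forward as they close: fully open they stand 13 mm farther back than shut.
Start: joints at [-1.406, 0.15, 1.437, -0, 1.554, -0.134], TCP at [0.169, -0.549, 0.231] pointing down, gripper open.
Joint ranges: [-2.8, 2.8], [-0.68, 2.1], [0.12, 2.68], [-1.39, 4.53], [0.16, 2.79], [-2.81, 2.81]. Speed limits (rad/s): [1.89, 1.89, 2.22, 3.01, 3.01, 3.01].

INTERFACE

Orientations are given as a unit quaternion [x, y, z, w].
In Python, from workcell import env gives the robot as it stands.
- The arm moves only by the tool arm_command, never from a script. Its argument "rows" is a list of rows, each a list of 6 numbers: the shift along the world's x, y, z in units of 50 mm (1.0 is 50 mm), then the turn, a rotation vector about the world's x, y, z in units of 8 degrees (1.0 is 8 degrees). A call has 1 to 5 rows; each row is the pose to reach, as a shift and turn from the pose commanded when the call began; what a row does not reach only later rows make up. A row lasts 1/10 s, in which the tool goes at most 50 mm and 8.59 degrees, less where a joint would pass 70% of its speed; a pose out of reach is approached as far as the arm can. A call with a gripper value outside its range is refused whole. "fingers" is the finger opening in mm, from 0 to 85.4, set as the call begins (left out, the last holds). The fingers move at their own pace and stop on an object; "force" is the grip in N (left out, the last holds). Time passes only in rows, so rows that repeat a pose let the fingers close. It gives the time, the measured TCP pose, the force and the opening at its end, in the units of the state.
- env.observe(): the state, without advancing time (a new reading comes with each control period).
- env.camera(name): name is "scene" or "top" or "wrist"; returns (picture, depth): 480x640x3 uint8, blue, green, red; 480x640 float32, m along the optical axis (not along the pixel's ray), 0 where there is no reading.
- env.calibration(name): a dict with "fx", "fy", "cx", "cy" (pixels), "extrinsics" (4x4, takes a point from world to camera coordinates). Camera axes: x right, y up, looking along -z (the intrinsics and any distortion apply to the point x, -y, -z); pixel columns grow to the right and rows downward; lengths in m; the calibration is good to about 2 mm. A picture is of the moment at which its call begins: read the wrist's pose just before it. calibration takes no time and is no camera call; for the wrist camera it gives the pose at the moment of the call.
- env.finish_job(): hands the job in, once; it reports no verdict.
The state is a dict: "clock": time; "qpos": joint angles; "dq": joint speeds; "joint_efforts": joint torques, N m; "position": TCP position; "orientation": TCP orientation; "force": force on the tool from outside, world axes, zero at the start; "moment": the same for the moment, N m; "opening": finger opening in m.
Only numpy, scipy, OpenCV 4.12 (cv2) and the standard library are available. Lean on these libraries where they do the work, as an engineer would, in place of code of your own. Each camera call takes 0.05 s, during which the arm holds its last target. There are 200 camera calls.

## Working session

There is one attempt and no reset: what is moved stays moved. The work goes in short steps, Python scripts to look and compute and a tool call to move; the robot and the scene stay as the last step left them, time stands still between calls to the robot, and variables do not carry over. Pictures are saved under pics/ and viewed, about 8 in all and at most 12, crops included, and the job is handed in when it is done.

Besides the shell and the picture viewer there is one more tool, called after "Emit:" by a JSON object that holds its "name" and its "arguments", one argument or row to a line. arm_command: Moves the arm, as the interface text tells. Its arguments: {"type":"object","properties":{"rows":{"type":"array"},"fingers":{"type":"number"},"force":{"type":"number"}},"required":["rows"]}

```bash
mkdir -p pics; cat > h.py <<'E'
import numpy as np,cv2
from workcell import env
def cam(n):
    c=env.calibration(n); im,d=env.camera(n); return im.copy(),d,c
def pts(d,c):
    v,u=np.mgrid[:480,:640]
    P=np.stack([(u-c['cx'])/c['fx']*d,-(v-c['cy'])/c['fy']*d,-d,np.ones_like(d)],-1)
    W=P@np.linalg.inv(np.array(c['extrinsics'])).T
    W=W[...,:3]; W[d==0]=np.nan; return W
E
python3 - <<'E'
from h import *
for n in('top','scene'):
    im,d,c=cam(n); cv2.imwrite(f'pics/{n}0.png',im); np.savez(f'{n}0.npz',im=im,W=pts(d,c)); print(n,{k:np.round(v,3).tolist() for k,v in c.items()})
print(env.observe())
E
```

```text
top {'fx': 564.124, 'fy': 564.124, 'cx': 333.757, 'cy': 229.748, 'extrinsics': [[-0.029, -1.0, 0.005, 0.075], [0.992, -0.028, 0.121, -0.526], [-0.121, 0.008, 0.993, -1.658], [0.0, 0.0, 0.0, 1.0]]}
scene {'fx': 536.581, 'fy': 536.581, 'cx': 328.309, 'cy': 248.296, 'extrinsics': [[-0.674, 0.738, 0.009, 0.278], [-0.62, -0.573, 0.535, 0.28], [0.401, 0.355, 0.845, -1.731], [0.0, 0.0, 0.0, 1.0]]}
{'clock': 0.1, 'qpos': array([-1.40601435e+00,  1.50919719e-01,  1.43795950e+00, -1.17921161e-05,
        1.55382158e+00, -1.33999653e-01]), 'dq': array([ 9.39392876e-05, -6.15491297e-04, -1.98903258e-03,  1.63935476e-05,
        1.25296222e-03,  3.12643770e-04]), 'joint_efforts': array([ 5.45043076e-03, -7.14373827e+01, -5.71783555e+01, -2.34102081e-04,
        7.33941182e-03, -4.94726964e-05]), 'position': array([ 0.16919401, -0.54930161,  0.23074883]), 'orientation': array([ 8.04473690e-01, -5.93988027e-01, -4.01877741e-04, -3.81481980e-04]), 'force': array([-0.38155746, -0.0820523 , -0.56366263]), 'moment': array([-0.00604976,  0.00058967,  0.01074235]), 'opening': 0.08544957556045968}
```

View pics/top0.png

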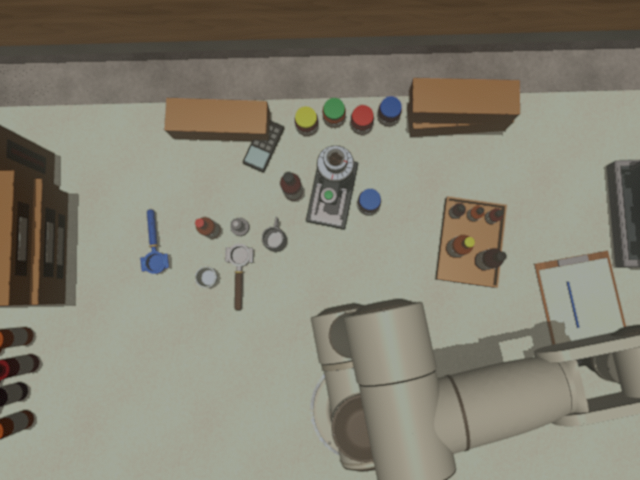

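View pics/scene0.png

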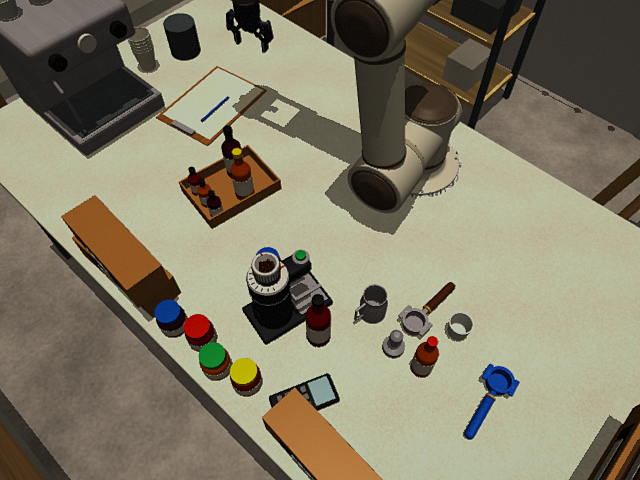

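The steel portafilter with the wooden handle is at top (240,255), scene (415,320). The only lookalike is the blue one at top (152,262), scene (500,380), which I reject. The grinder dial is at top (335,160), its button at (328,195).

```bash
python3 - <<'E'
from h import *
from scipy.optimize import least_squares
A={n:np.load(n+'0.npz') for n in('top','scene')}
T=A['top'];S=A['scene']
print('rough dial',T['W'][160,335],'btn',T['W'][195,328],'pf',T['W'][255,240],'hd',T['W'][290,238])
def circ(P):
    r=least_squares(lambda p:np.hypot(P[:,0]-p[0],P[:,1]-p[1])-p[2],[*P[:,:2].mean(0),.03],loss='soft_l1',f_scale=.002); return r.x
c0=T['W'][160,335,:2]
for n in A:
    W=A[n]['W'].reshape(-1,3); I=A[n]['im'].reshape(-1,3).astype(int)
    near=np.hypot(*(W[:,:2]-c0).T)<.07
    m=near&(W[:,2]>.262)&(W[:,2]<.28); P=W[m]; print(n,'dial top',m.sum(),circ(P),(P.min(0)+P.max(0))/2,np.ptp(P,0))
    m=near&(W[:,2]>.205)&(W[:,2]<.222); print(' ring',m.sum(),circ(W[m]))
    g=(I[:,1]>I[:,0]+30)&(I[:,1]>I[:,2]+40)&(np.hypot(*(W[:,:2]-c0).T)<.15)&(W[:,2]>.2); print(' green',g.sum(),np.nanmedian(W[g],0),np.nanmean(W[g],0))
    p=T['W'][255,240,:2]
    for q,(z0,z1) in {'pf':(.005,.06)}.items():
        m=(np.hypot(*(W[:,:2]-p).T)<.19)&(W[:,2]>z0)&(W[:,2]<z1)
        wood=m&(I[:,2]>I[:,0]+18)&(np.abs(W[:,1]-p[1])<.05)&(W[:,0]<p[0]-.02); st=m&(np.hypot(*(W[:,:2]-p).T)<.05)&(W[:,2]>.025)&~wood
        w=W[wood]; print(' wood',len(w),w.mean(0),w.min(0),w.max(0)); u=np.linalg.svd(w[:,:2]-w[:,:2].mean(0))[2][0]; print('  dir',u, np.degrees(np.arctan2(u[1],u[0])))
        s=W[st]; print(' steel',len(s),s.mean(0),s.min(0),s.max(0))
a=cv2.resize(T['im'][130:320,180:400],(660,570),interpolation=cv2.INTER_CUBIC)
cv2.imwrite('pics/crop1.png',a)
E
```

```text
rough dial [0.68470098 0.05342797 0.25942952] btn [0.5979751  0.07440527 0.22635902] pf [nan nan nan] hd [0.35654539 0.34795621 0.03288568]
top dial top 322 [0.68834015 0.05342684 0.02630508] [0.68884425 0.05345705 0.27077889] [0.06379529 0.06309382 0.01755485]
 ring 565 [0.68942689 0.05407188 0.04470059]
 green 44 [0.59932339 0.07436782 0.22781797] [0.59903285 0.07436436 0.22797822]<stdin>:19: RuntimeWarning: Mean of empty slice.
  ret = um.true_divide(
Traceback (most recent call last):
ValueError: zero-size array to reduction operation minimum which has no identity
```

```bash
python3 - <<'E'
from h import *
A={n:np.load(n+'0.npz') for n in('top','scene')}
T=A['top']; h=T['W'][290,238,:2]
c0=np.array([.6888,.0536])
for n in A:
    W=A[n]['W'].reshape(-1,3); I=A[n]['im'].reshape(-1,3).astype(int)
    near=np.hypot(*(W[:,:2]-c0).T)<.07
    P=W[near&(W[:,2]>.262)&(W[:,2]<.28)]; print(n,'dial',(P.min(0)+P.max(0))/2,np.ptp(P,0))
    g=(I[:,1]>I[:,0]+30)&(I[:,1]>I[:,2]+40)&(np.hypot(*(W[:,:2]-c0).T)<.15)&(W[:,2]>.2); print(' green',g.sum(),np.nanmean(W[g],0))
    m=(W[:,2]>.012)&(W[:,2]<.06)&(np.abs(W[:,1]-h[1])<.05)&(W[:,0]>h[0]-.08)&(W[:,0]<h[0]+.14)
    wood=m&(I[:,2]>I[:,0]+18)&(W[:,0]<h[0]+.05)&(np.abs(W[:,1]-h[1])<.025)
    w=W[wood]; print(' wood',len(w),w.mean(0),w.min(0),w.max(0)); u=np.linalg.svd(w[:,:2]-w[:,:2].mean(0))[2][0]; print('  dir',np.degrees(np.arctan2(u[1],u[0])))
    s=W[m&~wood&(W[:,2]>.024)&(W[:,0]>h[0]+.04)]; print(' steel',len(s),s.mean(0),s.min(0),s.max(0))
cv2.imwrite('pics/crop1.png',cv2.resize(T['im'][130:320,180:400],(660,570),interpolation=cv2.INTER_CUBIC))
E
```

```text
top dial [0.68884425 0.05345705 0.27077889] [0.06379529 0.06309382 0.01755485]
 green 44 [0.59903285 0.07436436 0.22797822]
 wood 216 [0.35319537 0.34949728 0.03131392] [0.30078161 0.33890426 0.0190228 ] [0.4065216  0.35943598 0.04552143]
  dir 177.92980993757678
 steel 345 [0.45435328 0.34574894 0.03610476] [0.39741345 0.30364302 0.02423704] [0.49595773 0.38674668 0.05109664]
scene dial [0.6879781  0.05695939 0.26815974] [0.06519444 0.06298207 0.01221105]
 green 76 [0.59824781 0.07556246 0.22520122]
 wood 292 [0.35338725 0.35321547 0.02958079] [0.29634085 0.33942763 0.01403151] [0.40646189 0.36686688 0.04355614]
  dir -3.1844914663504187
 steel 437 [0.45456058 0.34720762 0.03477216] [0.39788957 0.30584065 0.02409988] [0.49465177 0.38834413 0.0434466 ]
```

View pics/crop1.png

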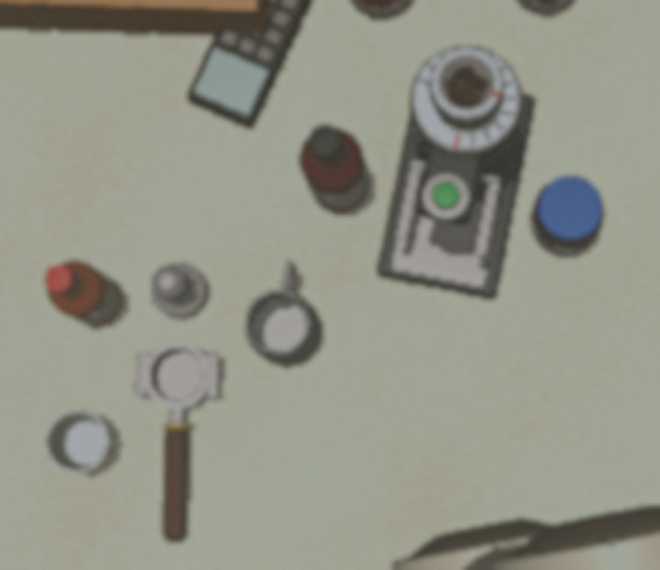

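The crop shows the steel basket at (180,375) with its wooden handle at (175,480), the tamper at (180,290) and the milk jug at (285,325). The dial's index mark is at (497,93), about 80° counter-clockwise of the red tick at (457,140), so roughly 4 clicks. Heights and the 92 mm from dial to button check out. The grinder's yaw is about -13°. Next I travel to above the dial.

Emit:
{"name": "arm_command", "arguments": {
  "rows": [
    [0.5,0.6,0.5,0,0,0.45],
    [1.0,1.2,1.0,0,0,0.9],
    [1.5,1.8,1.5,0,0,1.35],
    [2.0,2.4,2.0,0,0,1.8],
    [2.6,3.0,2.4,0,0,2.3]
  ],
  "fingers": 85.4,
  "force": 70
}}

```text
clock: 0.6
position: [0.2997, -0.3982, 0.3526]
orientation: [0.89, -0.457, 0.0, 0.0]
force: [0.8, -0.5, -1.1]
opening: 0.0851
```

Emit:
{"name": "arm_command", "arguments": {
  "rows": [
    [0.5,0.6,0,0,0,0.45],
    [1.0,1.2,0,0,0,0.9],
    [1.5,1.8,0,0,0,1.35],
    [2.0,2.4,0,0,0,1.8],
    [2.6,3.0,0,0,0,2.3]
  ]
}}

```text
clock: 1.1
position: [0.4298, -0.2481, 0.3513]
orientation: [0.951, -0.309, -0.0, 0.0]
force: [0.3, -1.0, 0.4]
opening: 0.0855
```

Emit:
{"name": "arm_command", "arguments": {
  "rows": [
    [0.5,0.6,0,0,0,0.45],
    [1.0,1.2,0,0,0,0.9],
    [1.5,1.8,0,0,0,1.35],
    [2.0,2.4,0,0,0,1.8],
    [2.6,3.0,0,0,0,2.3]
  ]
}}

```text
clock: 1.6
position: [0.5598, -0.098, 0.3512]
orientation: [0.988, -0.152, -0.0, 0.0]
force: [-0.3, -1.3, -0.4]
opening: 0.0851
```

Emit:
{"name": "arm_command", "arguments": {
  "rows": [
    [0.5,0.6,0,0,0,0.45],
    [1.0,1.2,0,0,0,0.9],
    [1.5,1.8,0,0,0,1.35],
    [2.0,2.4,0,0,0,1.8],
    [2.6,3.0,0,0,0,2.3]
  ]
}}

```text
clock: 2.1
position: [0.6898, 0.052, 0.3512]
orientation: [1.0, 0.008, -0.0, 0.0]
force: [0.8, -1.3, 0.5]
opening: 0.0851
```

```bash
python3 - <<'E'
from h import *
im,d,c=cam('wrist'); cv2.imwrite('pics/w1.png',im); W=pts(d,c); np.savez('w1.npz',im=im,W=W)
print(np.round(np.linalg.inv(c['extrinsics']),3).tolist())
W=W.reshape(-1,3)
for z0,z1 in((.258,.274),(.208,.219)):
  P=W[(np.hypot(W[:,0]-.6885,W[:,1]-.054)<.07)&(W[:,2]>z0)&(W[:,2]<z1)]
  if len(P): print(len(P),P.min(0),P.max(0))
E
```

```text
[[1.0, -0.015, -0.005, 0.69], [0.016, 0.949, 0.315, 0.133], [-0.0, -0.315, 0.949, 0.494], [0.0, 0.0, 0.0, 1.0]]
7399 [0.65748909 0.02062833 0.2580022 ] [0.72273373 0.08637516 0.27207256]
5979 [0.61982401 0.02254108 0.20800908] [0.74010152 0.10378862 0.21884378]
```

View pics/w1.png

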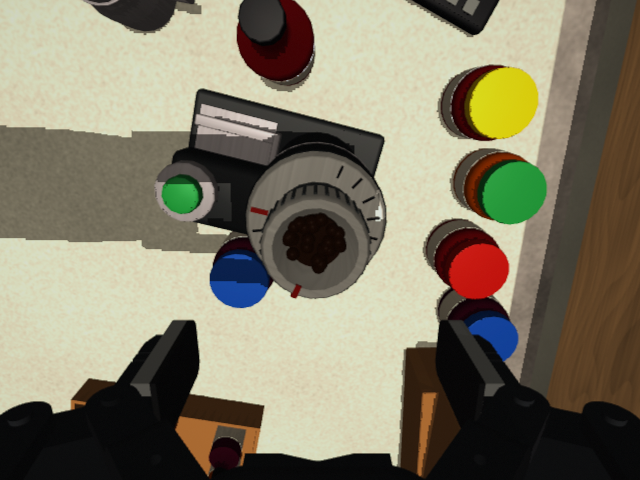

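The wrist view shows the dial centred below the tool, with the index mark at (296,291), the red tick at (258,211) and the button at (182,195).

```bash
python3 - <<'E'
from h import *
f=np.load('w1.npz');W=f['W'];I=f['im'].astype(int)
c=np.array([.690,.0535])
red=(I[...,2]>110)&(I[...,1]<50)&(I[...,0]<50)&(np.hypot(W[...,0]-c[0],W[...,1]-c[1])<.055)
for z0,z1 in((.24,.28),(.2,.222)):
    p=W[red&(W[...,2]>z0)&(W[...,2]<z1)].mean(0); print(p,np.degrees(np.arctan2(*(p[:2]-c)[::-1])))
g=(I[...,1]>I[...,0]+40)&(I[...,1]>I[...,2]+60)&(np.hypot(W[...,0]-.6,W[...,1]-.074)<.03)
b=W[g&(W[...,2]>.222)];print(b.mean(0),(b.min(0)+b.max(0))/2,np.ptp(b,0)); p=b.mean(0)[:2]-c; print(np.degrees(np.arctan2(p[1],p[0])),np.hypot(*p))
E
```

```text
[nan nan nan] nan
[nan nan nan] nan
[0.60065877 0.07319298 0.22567147] [0.60054425 0.07200311 0.22588992] [0.02395071 0.02030316 0.00448236]
167.56939503309772 0.0914858896695781<stdin>:6: RuntimeWarning: Mean of empty slice.
  ret = um.true_divide(
```

Emit:
{"name": "arm_command", "arguments": {
  "rows": [
    [0,0.03,-0.6,0,0,0],
    [0,0.03,-1.2,0,0,0],
    [0,0.03,-1.8,0,0,0],
    [0,0.03,-2.2,0,0,0],
    [0,0.03,-2.4,0,0,0]
  ]
}}

```text
clock: 2.65
position: [0.6886, 0.052, 0.2288]
orientation: [1.0, 0.006, -0.002, -0.0]
force: [0.2, -1.2, -0.6]
opening: 0.0854
```

Emit:
{"name": "arm_command", "arguments": {
  "rows": [
    [0,0,0,0,0,0],
    [0,0,0,0,0,0],
    [0,0,0,0,0,0],
    [0,0,0,0,0,0],
    [0,0,0,0,0,0]
  ],
  "fingers": 55,
  "force": 60
}}

```text
clock: 3.15
position: [0.6887, 0.052, 0.2325]
orientation: [1.0, 0.006, -0.0, 0.0]
force: [-10.5, -0.2, -1.4]
opening: 0.0628
```

Emit:
{"name": "arm_command", "arguments": {
  "rows": [
    [0,0,0,0,0,0],
    [0,0,0,0,0,0]
  ]
}}

```text
clock: 3.35
position: [0.6887, 0.052, 0.2325]
orientation: [1.0, 0.006, -0.0, 0.0]
force: [-10.8, -0.1, -0.8]
opening: 0.0628
```

Emit:
{"name": "arm_command", "arguments": {
  "rows": [
    [-0.02,0,0,0,0,-1],
    [-0.02,0,0,0,0,-2],
    [-0.02,0,0,0,0,-3],
    [-0.02,0,0,0,0,-4],
    [-0.02,0,0,0,0,-5]
  ]
}}

```text
clock: 3.85
position: [0.688, 0.0522, 0.2325]
orientation: [0.941, -0.339, -0.0, -0.0]
force: [-6.4, 3.1, -2.6]
opening: 0.0627
```

```bash
python3 -c "
from h import *
o=env.observe();print(o['moment'],o['qpos'])"
```

```text
[0.42781137 0.94602829 0.18631227] [-3.59981225e-02  3.93964701e-01  1.12908865e+00  3.10374230e-04
  1.61857874e+00  6.55209026e-01]
```

Emit:
{"name": "arm_command", "arguments": {
  "rows": [
    [0,0,0,0,0,-1],
    [0,0,0,0,0,-2],
    [0,0,0,0,0,-3],
    [0,0,0,0,0,-4],
    [0,0,0,0,0,-4.5]
  ]
}}

```text
clock: 4.35
position: [0.6877, 0.0526, 0.2325]
orientation: [0.79, -0.613, -0.001, -0.0]
force: [-9.3, 4.7, -1.6]
opening: 0.0623
```

```bash
python3 -c "
from h import *
o=env.observe();print(o['moment'],o['qpos'])"
```

```text
[ 0.61456849  1.3563724  -0.03835056] [-3.56769524e-02  3.93770266e-01  1.12935548e+00  8.39260741e-04
  1.61909917e+00  1.28345558e+00]
```

Emit:
{"name": "arm_command", "arguments": {
  "rows": [
    [-0.01,0,0,0,0,-0.5],
    [-0.01,0,0,0,0,-0.5]
  ]
}}

```text
clock: 4.55
position: [0.6877, 0.0526, 0.2325]
orientation: [0.77, -0.639, -0.0, -0.001]
force: [-3.5, 4.2, -2.4]
opening: 0.0628
```

```bash
python3 -c "
from h import *
o=env.observe();print(o['moment'],o['qpos'])"
```

```text
[0.60979273 0.58417207 0.61888796] [-3.55937161e-02  3.92815793e-01  1.13065277e+00  8.89802047e-04
  1.61759645e+00  1.34958297e+00]
```

Emit:
{"name": "arm_command", "arguments": {
  "rows": [
    [0,0,0,0,0,-0.4],
    [0,0,0,0,0,-0.75],
    [0,0,0,0,0,-0.75]
  ]
}}

```text
clock: 4.85
position: [0.6878, 0.0528, 0.2326]
orientation: [0.735, -0.678, -0.0, -0.001]
force: [-3.2, 6.4, -2.8]
opening: 0.0627
```

```bash
python3 - <<'E'
from h import *
o=env.observe();print(o['moment'],o['qpos'],o['orientation'])
im,d,c=cam('wrist'); W=pts(d,c); np.savez('w2.npz',im=im,W=W); cv2.imwrite('pics/w2.png',im)
E
```

```text
[ 0.83382341  0.36893219 -0.13174923] [-3.55485388e-02  3.92840904e-01  1.13044611e+00  1.14956784e-03
  1.61746561e+00  1.45407529e+00] [ 7.35233560e-01 -6.77813474e-01 -5.52033121e-05 -7.09231077e-04]
```

View pics/w2.png

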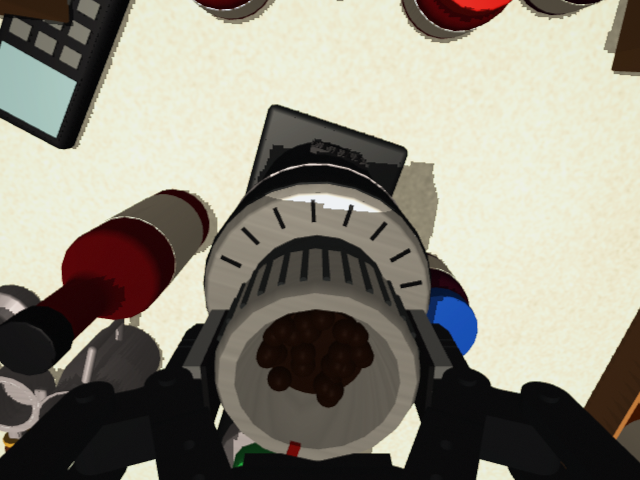

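The index mark is at (293,449), near the front (the button peeks out at (250,455)).

```bash
python3 - <<'E'
from h import *
f=np.load('w2.npz');W=f['W'];I=f['im'].astype(int)
c=np.array([.689,.0535])
red=(I[...,2]>80)&(I[...,2]>2.5*I[...,1])&(I[...,2]>2.5*I[...,0]);red[:430]=0;red[:,:270]=0;red[:,320:]=0
P=W[red];P=P[np.isfinite(P[:,0])];p=P.mean(0);print(len(P),p,P.std(0),np.degrees(np.arctan2(p[1]-c[1],p[0]-c[0]))%360)
f=np.load('w1.npz');W=f['W'];I=f['im'].astype(int)
red=(I[...,2]>80)&(I[...,2]>2.5*I[...,1])&(I[...,2]>2.5*I[...,0])&(np.hypot(W[...,0]-c[0],W[...,1]-c[1])<.055)
for z0,z1 in((.24,.28),(.2,.222)):
    P=W[red&(W[...,2]>z0)&(W[...,2]<z1)]; p=P.mean(0);print(len(P),p,np.degrees(np.arctan2(p[1]-c[1],p[0]-c[0]))%360)
E
```

```text
106 [0.66453942 0.05874864 0.27057906] [0.00129941 0.00099158 0.00056413] 167.88937649842487
68 [0.67860998 0.02758447 0.27040468] 248.15323040636628
73 [0.65072003 0.06237645 0.21658109] 166.9448371153726
```

The dial is at the stop: the mark is at 167.9° against the tick at 167°, the dial turned 80°, and further twist only slipped. Now 140° back.

Emit:
{"name": "arm_command", "arguments": {
  "rows": [
    [0,0,0,0,0,1],
    [0,0,0,0,0,2],
    [0,0,0,0,0,3],
    [0,0,0,0,0,4],
    [0,0,0,0,0,5]
  ]
}}

```text
clock: 5.4
position: [0.688, 0.0523, 0.2326]
orientation: [0.924, -0.382, 0.0, -0.0]
force: [-0.0, 1.6, -2.1]
opening: 0.0625
```

Emit:
{"name": "arm_command", "arguments": {
  "rows": [
    [0,0,0,0,0,1],
    [0,0,0,0,0,2],
    [0,0,0,0,0,3],
    [0,0,0,0,0,4],
    [0,0,0,0,0,5]
  ]
}}

```text
clock: 5.9
position: [0.6884, 0.0521, 0.2326]
orientation: [0.999, -0.043, 0.001, -0.0]
force: [5.8, 1.8, -4.1]
opening: 0.0625
```

Emit:
{"name": "arm_command", "arguments": {
  "rows": [
    [0,0,0,0,0,1],
    [0,0,0,0,0,2],
    [0,0,0,0,0,3],
    [0,0,0,0,0,4],
    [0,0,0,0,0,5]
  ]
}}

```text
clock: 6.4
position: [0.6889, 0.0522, 0.2326]
orientation: [0.954, 0.301, 0.002, 0.0]
force: [11.5, 2.9, -5.4]
opening: 0.0627
```

Emit:
{"name": "arm_command", "arguments": {
  "rows": [
    [0,0,0,0,0,1],
    [0,0,0,0,0,2],
    [0,0,0,0,0,2.6],
    [0,0,0,0,0,2.6],
    [0,0,0,0,0,2.6]
  ]
}}

```text
clock: 6.9
position: [0.6891, 0.0523, 0.2326]
orientation: [0.885, 0.466, 0.002, 0.001]
force: [12.2, 3.7, -5.5]
opening: 0.0625
```

```bash
cat > idx.py <<'E'
from h import *
import sys
print(env.observe()['moment'])
c=np.array([.689,.0535])
im,d,k=cam(sys.argv[1]);W=pts(d,k);I=im.astype(int)
red=(I[...,2]>80)&(I[...,2]>2.5*I[...,1])&(I[...,2]>2.5*I[...,0])&(np.hypot(W[...,0]-c[0],W[...,1]-c[1])<.04)&(W[...,2]>.24)&(W[...,2]<.276)
P=W[red]
if len(P): p=P.mean(0);print(len(P),p,(np.degrees(np.arctan2(p[1]-c[1],p[0]-c[0]))-167)%360)
cv2.imwrite('pics/'+sys.argv[2],im)
E
python3 idx.py wrist w3.png
```

```text
[ 0.42910383 -1.57411521 -0.06982649]
112 [0.70585227 0.03333029 0.27050836] 142.8795480557051
```

Emit:
{"name": "arm_command", "arguments": {
  "rows": [
    [0,0,0,0,0,0],
    [0,0,0,0,0,0],
    [0,0,0,0,0,0],
    [0,0,0,0,0,0],
    [0,0,0,0,0,0]
  ],
  "fingers": 85.4
}}

```text
clock: 7.45
position: [0.6878, 0.052, 0.2315]
orientation: [0.885, 0.466, 0.0, 0.0]
force: [-0.0, 0.5, 0.8]
opening: 0.0858
```

Emit:
{"name": "arm_command", "arguments": {
  "rows": [
    [0,0,0.5,0,0,0],
    [0,0,1,0,0,0],
    [0,0,1.5,0,0,0],
    [0,0,2,0,0,0],
    [0,0,2.4,0,0,0]
  ]
}}

```text
clock: 7.95
position: [0.6877, 0.052, 0.353]
orientation: [0.885, 0.466, 0.0, 0.0]
force: [0.6, -1.3, 0.0]
opening: 0.0854
```

```bash
python3 idx.py wrist w4.png
```

```text
[ 0.00055053 -0.0421819  -0.01632029]
67 [0.70643424 0.03096139 0.27031412] 140.72294518221025
```

The dial rests at 140.7°, which is 7 clicks. Next the portafilter; first I measure the bystanders near the approach in the grinder frame.

```bash
python3 - <<'E'
from h import *
f=np.load('w1.npz');W=f['W'].reshape(-1,3)
c=np.array([.689,.0533]);a=np.radians(-12.8);R=np.array([[np.cos(a),-np.sin(a)],[np.sin(a),np.cos(a)]])
for n in('top0','scene0','w1'):
    f=np.load(n+'.npz');W=f['W'].reshape(-1,3);I=f['im'].reshape(-1,3).astype(int)
    L=(W[:,:2]-c)@R
    m=(W[:,2]>.05)&(W[:,2]<.14)&(L[:,1]>.075)&(L[:,1]<.2)&(L[:,0]>-.2)&(L[:,0]<.1)
    print(n,'bottle L',m.sum(),np.round([L[m].min(0),L[m].max(0)],3).tolist())
    m=(W[:,2]>.08)&(W[:,2]<.1)&(L[:,1]<-.065)&(L[:,1]>-.18)&(L[:,0]>-.2)&(L[:,0]<.1)
    if m.sum():print(' jar L',np.round([L[m].min(0),L[m].max(0)],3).tolist())
    m=(W[:,2]>.098)&(W[:,2]<.112)&(L[:,0]<-.05)&(L[:,0]>-.14)&(abs(L[:,1])<.05)
    if m.sum():print(' prongs',m.sum(),np.round([L[m].min(0),L[m].max(0)],3).tolist(),W[m].mean(0), L[m].mean(0))
    l=m&(L[:,1]>.02);r=m&(L[:,1]<-.02)
    for s in(l,r):
        if s.sum()>4: print('   ',s.sum(),L[s].mean(0),L[s].min(0),L[s].max(0),np.degrees(np.arctan(np.polyfit(L[s][:,0],L[s][:,1],1)[0])))
    # objects near pf: jug, cup
    for nm,x0,x1,y0,y1,z0,z1 in(('cup',.36,.48,.38,.47,.04,.07),('jug',.44,.56,.22,.3,.08,.11),('amber',.5,.6,.36,.46,.06,.2)):
        m=(W[:,0]>x0)&(W[:,0]<x1)&(W[:,1]>y0)&(W[:,1]<y1)&(W[:,2]>z0)&(W[:,2]<z1)
        if m.sum():print(' ',nm,m.sum(),np.round([W[m].min(0),W[m].max(0)],3).tolist())
print('fork',c+R@[-.092,0])
E
```

```text
top0 bottle L 252 [[-0.2, 0.087], [-0.03, 0.162]]
 jar L [[-0.087, -0.145], [-0.024, -0.083]]
 prongs 159 [[-0.121, -0.042], [-0.05, 0.044]] [0.60581148 0.07311648 0.10612947] [-0.08551154  0.00089374]
    79 [-0.0862633   0.03956873] [-0.1210448   0.03451459] [-0.05080242  0.04438939] -0.6055665156379351
    80 [-0.08476919 -0.03729782] [-0.12037311 -0.0421783 ] [-0.05008102 -0.03148559] 0.2560770036936314
  cup 137 [[0.367, 0.381, 0.04], [0.478, 0.47, 0.068]]
  jug 103 [[0.474, 0.22, 0.08], [0.557, 0.27, 0.108]]
  amber 360 [[0.515, 0.36, 0.061], [0.566, 0.455, 0.185]]
scene0 bottle L 643 [[-0.2, 0.091], [-0.032, 0.167]]
 jar L [[-0.089, -0.146], [-0.037, -0.094]]
 prongs 117 [[-0.123, 0.016], [-0.05, 0.047]] [0.61483885 0.11162187 0.10433582] [-0.08523932  0.04044224]
    115 [-0.08581973  0.04083799] [-0.12348792  0.02619034] [-0.05033138  0.04712218] -0.6045691396491784
  cup 219 [[0.365, 0.38, 0.04], [0.454, 0.47, 0.06]]
  jug 197 [[0.472, 0.22, 0.08], [0.559, 0.271, 0.102]]
  amber 642 [[0.519, 0.36, 0.06], [0.569, 0.46, 0.181]]
w1 bottle L 1722 [[-0.2, 0.087], [-0.03, 0.147]]
 jar L [[-0.086, -0.145], [-0.024, -0.083]]
 prongs 906 [[-0.121, 0.034], [-0.05, 0.045]] [0.61442298 0.11091045 0.10457908] [-0.08548724  0.03965637]
    906 [-0.08548724  0.03965637] [-0.12056139  0.03432185] [-0.05012186  0.04459694] -0.2505876771801946
fork [0.59928626 0.07368246]
```

Emit:
{"name": "arm_command", "arguments": {
  "rows": [
    [-0.6,0.6,0,0,0,0.4],
    [-1.2,1.2,0,0,0,0.8],
    [-1.8,1.8,0,0,0,1.2],
    [-2.4,2.4,0,0,0,1.6],
    [-3.0,3.0,0,0,0,2.0]
  ]
}}

```text
clock: 8.5
position: [0.5363, 0.2029, 0.3513]
orientation: [0.811, 0.585, 0.0, 0.0]
force: [-0.7, 0.3, 0.7]
opening: 0.0854
```

Emit:
{"name": "arm_command", "arguments": {
  "rows": [
    [-0.6,0.6,-0.3,0,0,0.4],
    [-1.2,1.2,-0.6,0,0,0.8],
    [-1.8,1.8,-1.0,0,0,1.2],
    [-2.4,2.4,-1.5,0,0,1.6],
    [-2.95,2.95,-2.0,0,0,2.0]
  ],
  "fingers": 50
}}

```text
clock: 9.0
position: [0.3886, 0.3505, 0.2507]
orientation: [0.721, 0.693, 0.0, 0.0]
force: [0.6, 0.1, -0.1]
opening: 0.05
```

```bash
python3 - <<'E'
from h import *
o=env.observe();print(o['position'],o['orientation'])
im,d,c=cam('wrist'); W=pts(d,c); np.savez('w5.npz',im=im,W=W); cv2.imwrite('pics/w5.png',im)
I=im.astype(int).reshape(-1,3);W=W.reshape(-1,3)
m=(W[:,2]>.012)&(W[:,2]<.06)&(abs(W[:,1]-.348)<.045)&(W[:,0]>.28)&(W[:,0]<.5)
wood=m&(I[:,2]>I[:,0]+18)&(W[:,0]<.408)&(abs(W[:,1]-.35)<.025)
w=W[wood];print(len(w),w.min(0),w.max(0),w.mean(0))
for a,b in((.30,.33),(.33,.36),(.36,.38),(.38,.40)):
    s=w[(w[:,0]>a)&(w[:,0]<b)]; 
    if len(s):print(a,len(s),s[:,1].min(),s[:,1].max(),s[:,2].max())
s=W[m&(W[:,2]>.022)&(W[:,0]>.42)];print('steel',s.min(0),s.max(0))
E
```

```text
[0.38863097 0.3505226  0.25066822] [7.21400830e-01 6.92517609e-01 4.45297025e-04 7.41810909e-05]
2853 [0.2970082  0.33734838 0.0169814 ] [0.40799424 0.36471876 0.03629971] [0.35090176 0.35069029 0.02935938]
0.3 843 0.34148279044687735 0.36471875501867684 0.03069977306281374
0.33 823 0.3405027466678405 0.3638774749526653 0.033224855023096744
0.36 511 0.339530717995693 0.3601530637304379 0.03473462904859953
0.38 489 0.33903332646192574 0.3607435061445219 0.036299705738523314
steel [0.42000596 0.30443869 0.02200391] [0.49512327 0.38776878 0.03817469]
```

View pics/w5.png

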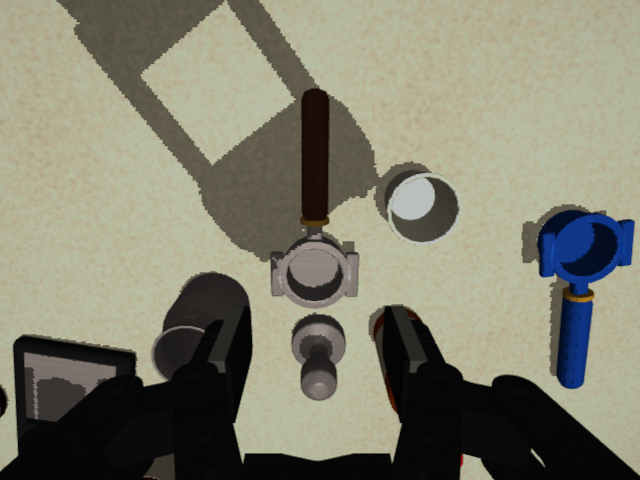

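The wrist view shows the steel portafilter clear: handle (315,150), basket (315,275), with the cup at (425,205) and the blue one away at (590,245). I descend and grip.

Emit:
{"name": "arm_command", "arguments": {
  "rows": [
    [0,0,-0.9,0,0,0],
    [0,0,-1.8,0,0,0],
    [0,0,-2.7,0,0,0],
    [0,0,-3.5,0,0,0],
    [0,0,-4.2,0,0,0]
  ]
}}

```text
clock: 9.55
position: [0.3897, 0.3491, 0.0394]
orientation: [0.722, 0.692, -0.0, -0.0]
force: [-0.3, 0.8, 0.6]
opening: 0.0498
```

Emit:
{"name": "arm_command", "arguments": {
  "rows": [
    [0,0,-0.4,0,0,0],
    [0,0,-0.68,0,0,0],
    [0,0,-0.68,0,0,0]
  ]
}}

```text
clock: 9.85
position: [0.3897, 0.349, 0.006]
orientation: [0.722, 0.692, -0.001, -0.0]
force: [0.5, -1.4, 0.0]
opening: 0.0498
```

Emit:
{"name": "arm_command", "arguments": {
  "rows": [
    [0,0,0,0,0,0],
    [0,0,0,0,0,0],
    [0,0,0,0,0,0],
    [0,0,0,0,0,0],
    [0,0,0,0,0,0]
  ],
  "fingers": 10,
  "force": 115
}}

```text
clock: 10.35
position: [0.3909, 0.3499, 0.0088]
orientation: [0.722, 0.692, 0.001, 0.0]
force: [-0.9, -1.7, 5.8]
opening: 0.0223
```

Emit:
{"name": "arm_command", "arguments": {
  "rows": [
    [0,0,0.2,0,0,0],
    [0,0,0.5,0,0,0],
    [0,0,0.9,0,0,0],
    [0,0,1.4,0,0,0],
    [0,0,2.0,0,0,0]
  ]
}}

```text
clock: 10.85
position: [0.3897, 0.3492, 0.1085]
orientation: [0.722, 0.692, -0.001, -0.0]
force: [0.7, -0.3, -4.7]
opening: 0.0223
```

Emit:
{"name": "arm_command", "arguments": {
  "rows": [
    [0,0,0.5,0,0,0],
    [0.1,-0.5,1.1,0,0,-0.1],
    [0.25,-1.2,1.1,0,0,-0.3],
    [0.4,-1.9,1.1,0,0,-0.5],
    [0.55,-2.6,1.1,0,0,-0.7]
  ]
}}

```text
clock: 11.35
position: [0.4175, 0.2183, 0.1634]
orientation: [0.755, 0.655, 0.0, 0.0]
force: [0.7, 0.4, -4.6]
opening: 0.0224
```

Emit:
{"name": "arm_command", "arguments": {
  "rows": [
    [0.1,-0.5,0,0,0,-0.15],
    [0.2,-1.1,0,0,0,-0.3],
    [0.3,-1.6,0,0,0,-0.5],
    [0.43,-2.14,0,0,0,-0.6],
    [0.43,-2.14,0,0,0,-0.6]
  ]
}}

```text
clock: 11.85
position: [0.4395, 0.1101, 0.1632]
orientation: [0.783, 0.622, 0.0, 0.0]
force: [0.3, 0.2, -5.0]
opening: 0.0222
```

```bash
cat > pf.py <<'E'
from h import *
import sys
# fit portafilter pose; args: camera, image name
o=env.observe();p=o['position'];print(p,o['orientation'],o['moment'])
q=o['orientation'];yaw=2*np.arctan2(q[1],q[0])-np.pi/2
im,d,c=cam(sys.argv[1]);W=pts(d,c);cv2.imwrite('pics/'+sys.argv[2],im)
R=np.array([[np.cos(yaw),-np.sin(yaw)],[np.sin(yaw),np.cos(yaw)]])
L=W.copy();L[...,:2]=(W[...,:2]-p[:2])@R;L[...,2]-=p[2]
L=L.reshape(-1,3)
m=(L[:,0]>.02)&(L[:,0]<.13)&(abs(L[:,1])<.06)&(L[:,2]>-.03)&(L[:,2]<.06)
s=L[m];print('tool yaw',np.degrees(yaw),'n',len(s),s.min(0),s.max(0))
for k in(1,-1):
    e=s[(k*s[:,1]>.033)&(k*s[:,1]<.045)&(s[:,2]>np.median(s[:,2])-.02)]
    if len(e)>20:
        f=np.polyfit(e[:,0],e[:,2],1);print('ear',k,len(e),e.min(0),e.max(0),'pitch deg',np.degrees(np.arctan(f[0])),e.mean(0))
np.savez('pf_'+sys.argv[1]+'.npz',im=im,W=W)
E
python3 pf.py wrist w6.png; python3 pf.py scene s6.png
python3 -c "
import cv2;a=cv2.imread('pics/w6.png');b=cv2.imread('pics/s6.png')[190:430,220:540]
cv2.imwrite('pics/c6.png',cv2.vconcat([cv2.resize(a,(400,300)),cv2.resize(b,(400,300))]))"
```

```text
[0.43952704 0.11013432 0.16315053] [7.82894647e-01 6.22154099e-01 1.93896322e-05 4.98966153e-04] [ 0.09862291  0.25591694 -0.03203679]
tool yaw -13.052769850164083 n 3929 [ 0.02002485 -0.01727421 -0.00751468] [0.04879705 0.01926292 0.02847343]
[0.43929963 0.1114149  0.16308925] [7.82692929e-01 6.22407994e-01 2.00413905e-04 1.62702365e-04] [0.10253176 0.3058443  0.00680452]
tool yaw -13.015610942421302 n 725 [ 0.02020167 -0.04039612 -0.01247459] [0.10241082 0.04406119 0.03399805]
ear 1 75 [0.04859064 0.03300082 0.01955254] [0.0916457  0.04406119 0.03261895] pitch deg -2.887476379249226 [0.07050906 0.03801536 0.025617  ]
ear -1 42 [ 0.04493648 -0.04039612  0.02083683] [ 0.08945216 -0.03340864  0.02997377] pitch deg -0.10739202416878622 [ 0.06924679 -0.03669226  0.02547666]
```

View pics/c6.png

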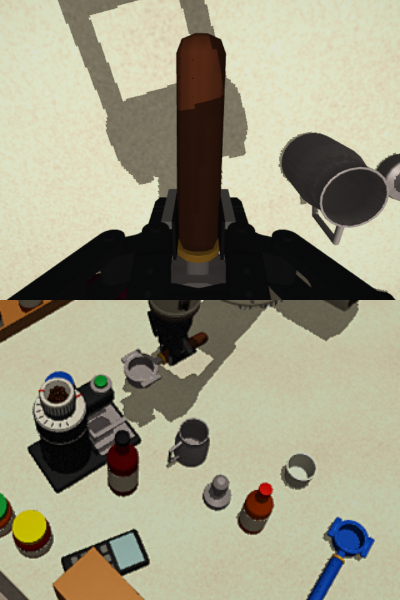

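The portafilter is held level in the fingers, ahead of the fork. I'll check its offset with the top camera too.

```bash
python3 pf.py top t6.png; python3 - <<'E'
from h import *
for n in('top','scene'):
    W=np.load(f'pf_{n}.npz')['W'].reshape(-1,3)
    c=np.array([.689,.0533]);a=np.radians(-13);R=np.array([[np.cos(a),-np.sin(a)],[np.sin(a),np.cos(a)]])
    L=W.copy();L[:,:2]=(W[:,:2]-c)@R
    m=(L[:,2]>.098)&(L[:,2]<.112)&(L[:,0]<-.06)&(L[:,0]>-.14)&(abs(L[:,1])<.05)
    for k in(1,-1):
        s=L[m&(k*L[:,1]>.025)]
        if len(s)>5: print(n,'prong',k,len(s),s[:,:2].min(0),s[:,:2].max(0))
    m=(L[:,0]>-.24)&(L[:,0]<-.145)&(abs(L[:,1])<.06)&(L[:,2]>.16)&(L[:,2]<.2)
    s=L[m]; print(n,'basket y',s[:,1].min(),s[:,1].max(),'x',s[:,0].min(),s[:,0].max())
    for k in(1,-1):
        e=s[(k*s[:,1]>.034)&(s[:,2]>.178)]; 
        if len(e)>5: print('  ear',k,len(e),e.min(0),e.max(0),e.mean(0),np.degrees(np.arctan(np.polyfit(e[:,0],e[:,2],1)[0])))
E
```

```text
[0.43913566 0.11223072 0.16296684] [7.82348941e-01 6.22840329e-01 2.40064878e-04 3.40198152e-05] [ 0.1024649   0.27493627 -0.01372417]
tool yaw -12.952300716076207 n 42 [ 0.0522023  -0.03999241  0.02146248] [0.10529708 0.03967006 0.03365353]
top prong 1 69 [-0.12038123  0.03454439] [-0.06042416  0.04454453]
top prong -1 70 [-0.12054556 -0.04243621] [-0.06036855 -0.0328205 ]
top basket y -0.03873586044208368 0.040958855230433786 x -0.20448128686555767 -0.1514208153634963
  ear 1 6 [-0.16811408  0.03543691  0.18675658] [-0.16413991  0.04095886  0.19419559] [-0.16613789  0.03825749  0.1906534 ] -39.9270425921204
scene prong 1 99 [-0.12228524  0.03417873] [-0.06027133  0.04572526]
scene basket y -0.039958174025981896 0.044500351812026336 x -0.23989331709357944 -0.15396277833651945
  ear 1 72 [-0.20777337  0.03410569  0.1826418 ] [-0.164718    0.04450035  0.1957082 ] [-0.18581427  0.0386478   0.18867267] -3.1951992528955584
  ear -1 33 [-0.21144787 -0.03995817  0.18392608] [-0.16693151 -0.03430907  0.19306303] [-0.18870905 -0.03700589  0.1883012 ] -0.11487894556047426
```

Offset found: the portafilter origin is 73 mm ahead of the TCP and lined up laterally within about 1 mm. I go to the slide height (between prongs and chute), slide in, then lower.

Emit:
{"name": "arm_command", "arguments": {
  "rows": [
    [0,0,-0.4,0,0,0],
    [0,0,-0.86,0,0,0],
    [0.3,-0.07,-0.86,0,0,0],
    [0.7,-0.16,-0.86,0,0,0],
    [1.1,-0.25,-0.86,0,0,0]
  ]
}}

```text
clock: 12.5
position: [0.4954, 0.1006, 0.12]
orientation: [0.782, 0.624, 0.0, 0.0]
force: [0.1, -0.2, -5.6]
opening: 0.0222
```

Emit:
{"name": "arm_command", "arguments": {
  "rows": [
    [0.3,-0.07,0,0,0,0],
    [0.55,-0.13,0,0,0,0],
    [0.7,-0.16,0,0,0,0],
    [0.7,-0.16,0,0,0,0]
  ]
}}

```text
clock: 12.9
position: [0.5299, 0.0921, 0.1193]
orientation: [0.782, 0.623, -0.0, 0.0]
force: [-0.9, 0.2, -5.7]
opening: 0.0219
```

```bash
cat > pf2.py <<'E'
from h import *
import sys
o=env.observe();p=o['position'];print(p,o['orientation'],o['force'],o['moment'])
c=np.array([.689,.0533]);a=np.radians(-13);R=np.array([[np.cos(a),-np.sin(a)],[np.sin(a),np.cos(a)]])
print('tcp L',(p[:2]-c)@R)
for n in ('top','scene'):
    im,d,k=cam(n);W=pts(d,k).reshape(-1,3);cv2.imwrite(f'pics/{n}_{sys.argv[1]}.png',im)
    L=W.copy();L[:,:2]=(W[:,:2]-c)@R
    for s in(1,-1):
        for nm,z0,z1 in(('prong',.099,.108),('ear',.108,.16)):
            e=L[(L[:,2]>z0)&(L[:,2]<z1)&(L[:,0]<-.055)&(L[:,0]>-.15)&(s*L[:,1]>.033)&(s*L[:,1]<.05)]
            if len(e)>3:print(n,nm,s,len(e),e.min(0).round(4),e.max(0).round(4),e.mean(0).round(4))
E
python3 pf2.py 7
```

```text
[0.52987289 0.09210905 0.11933892] [ 7.81916311e-01  6.23383415e-01 -2.30153673e-05  2.08600420e-05] [-0.91142909  0.16085973 -5.73186921] [0.06966316 0.33410541 0.04689712]
tcp L [-0.16377883  0.00201857]
scene prong 1 94 [-0.1216  0.0334  0.0991] [-0.0552  0.0465  0.1078] [-0.089   0.0405  0.1038]
scene ear 1 95 [-0.1213  0.0335  0.1081] [-0.0566  0.0461  0.151 ] [-0.0942  0.0397  0.1406]
```

Emit:
{"name": "arm_command", "arguments": {
  "rows": [
    [0,-0.02,-0.15,0,0,0],
    [0,-0.02,-0.3,0,0,0],
    [0,-0.02,-0.45,0,0,0],
    [0,-0.02,-0.6,0,0,0],
    [0,-0.02,-0.6,0,0,0]
  ]
}}

```text
clock: 13.5
position: [0.5286, 0.091, 0.0879]
orientation: [0.782, 0.623, -0.001, -0.001]
force: [0.6, 0.4, -5.2]
opening: 0.0219
```

```bash
python3 pf2.py 8; python3 -c "
import cv2;b=cv2.imread('pics/scene_8.png')[220:380,220:420]
cv2.imwrite('pics/c8.png',cv2.resize(b,(750,600),interpolation=cv2.INTER_CUBIC))"
```

```text
[0.5285636  0.0909903  0.08789643] [ 7.81958212e-01  6.23330063e-01 -8.14251656e-04 -5.69826820e-04] [ 0.57338257  0.40409016 -5.21756972] [ 0.0674917   0.31426026 -0.03287477]
tcp L [-0.1648029   0.00063396]
scene prong 1 75 [-0.1221  0.0347  0.0997] [-0.0569  0.0458  0.108 ] [-0.0856  0.0416  0.1038]
scene ear 1 70 [-0.1166  0.0331  0.109 ] [-0.0728  0.0454  0.1197] [-0.0952  0.0387  0.1145]
```

View pics/c8.png

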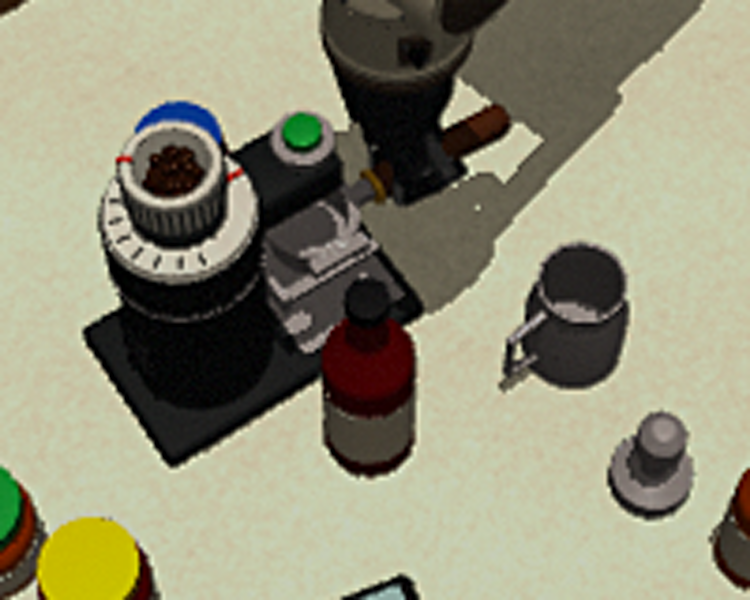

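The crop shows the basket between the prongs, with an ear over the left prong at (330,240). Ear centre is about 1-2 mm forward of the fork centre, so I nudge it and lower.

Emit:
{"name": "arm_command", "arguments": {
  "rows": [
    [0.03,-0.005,0,0,0,0],
    [0.03,-0.005,-0.03,0,0,0],
    [0.03,-0.005,-0.06,0,0,0],
    [0.03,-0.005,-0.06,0,0,0]
  ]
}}

```text
clock: 14.0
position: [0.5309, 0.0907, 0.0863]
orientation: [0.782, 0.623, 0.0, 0.0]
force: [-0.4, -0.6, -2.9]
opening: 0.0216
```

```bash
python3 -c "
from h import *
o=env.observe();print(o['position'],o['force'],o['moment'])"
```

```text
[0.53092747 0.09071693 0.08633294] [-0.44514942 -0.62052512 -2.89029563] [ 0.06905182  0.0726797  -0.01408013]
```

Emit:
{"name": "arm_command", "arguments": {
  "rows": [
    [0,0,-0.02,0,0,0],
    [0,0,-0.04,0,0,0],
    [0,0,-0.04,0,0,0]
  ]
}}

```text
clock: 14.3
position: [0.531, 0.0908, 0.0854]
orientation: [0.782, 0.623, 0.0, 0.0]
force: [-7.8, -0.7, 12.3]
opening: 0.0223
```

```bash
python3 -c "
from h import *
o=env.observe();print(o['position'],o['force'],o['moment'])"
```

```text
[0.53104736 0.09076162 0.08536257] [-7.76346337 -0.73559948 12.30116521] [-0.20767918  0.55505605 -0.05827581]
```

Emit:
{"name": "arm_command", "arguments": {
  "rows": [
    [0,0,0.015,0,0,0],
    [0,0,0.015,0,0,0]
  ]
}}

```text
clock: 14.5
position: [0.531, 0.0907, 0.0857]
orientation: [0.782, 0.623, 0.0, 0.0]
force: [-3.9, -0.3, 6.3]
opening: 0.0217
```

Emit:
{"name": "arm_command", "arguments": {
  "rows": [
    [0,0,0,0,0,0],
    [0,0,0,0,0,0],
    [0,0,0,0,0,0],
    [0,0,0,0,0,0],
    [0,0,0,0,0,0]
  ],
  "fingers": 50
}}

```text
clock: 15.0
position: [0.5307, 0.0908, 0.0849]
orientation: [0.782, 0.623, -0.0, 0.0]
force: [-0.0, -0.5, 0.2]
opening: 0.0501
```

```bash
python3 pf2.py 9
```

```text
[0.53073805 0.09075151 0.08493742] [ 7.81945166e-01  6.23347216e-01 -6.55439267e-05  1.55142864e-05] [-0.0033955  -0.46434234  0.18938973] [ 0.01820375  0.04682805 -0.09340175]
tcp L [-0.16263046  0.00089044]
scene prong 1 70 [-0.1229  0.0345  0.0992] [-0.0551  0.0462  0.1078] [-0.0845  0.0419  0.104 ]
scene ear 1 75 [-0.1485  0.033   0.108 ] [-0.072   0.0466  0.1598] [-0.0951  0.0385  0.1139]
```

Released, with the force at zero. I raise and take a look.

Emit:
{"name": "arm_command", "arguments": {
  "rows": [
    [0,0,0.4,0,0,0],
    [0,0,1.2,0,0,0],
    [0,0,2.1,0,0,0],
    [0,0,3.0,0,0,0],
    [-0.5,0.1,3.8,0,0,0]
  ]
}}

```text
clock: 15.6
position: [0.5066, 0.0953, 0.2768]
orientation: [0.782, 0.623, 0.0, 0.0]
force: [0.7, 0.8, -0.2]
opening: 0.0501
```

```bash
python3 pf2.py 10; python3 - <<'E'
from h import *
im,d,k=cam('wrist');W=pts(d,k).reshape(-1,3)
c=np.array([.689,.0533]);a=np.radians(-13);R=np.array([[np.cos(a),-np.sin(a)],[np.sin(a),np.cos(a)]])
L=W.copy();L[:,:2]=(W[:,:2]-c)@R;I=im.reshape(-1,3).astype(int)
for s in(1,-1):
    for nm,z0,z1 in(('prong',.1,.1075),('ear',.109,.118)):
        e=L[(L[:,2]>z0)&(L[:,2]<z1)&(L[:,0]<-.05)&(L[:,0]>-.15)&(s*L[:,1]>.0335)&(s*L[:,1]<.05)]
        if len(e)>20:print(nm,s,len(e),e.min(0).round(4),e.max(0).round(4),np.degrees(np.arctan(np.polyfit(e[:,0],e[:,2],1)[0])).round(2))
h=(L[:,2]>.07)&(L[:,2]<.13)&(L[:,0]<-.15)&(L[:,0]>-.29)&(abs(L[:,1])<.04);e=L[h]
for x in(-.24,-.22,-.2,-.18,-.16):
    q=e[abs(e[:,0]-x)<.008]
    if len(q):print('handle',x,len(q),q[:,1].min().round(4),q[:,1].max().round(4),q[:,2].max().round(4))
b=cv2.imread('pics/scene_10.png')[220:340,250:400]
cv2.imwrite('pics/c10.png',cv2.vconcat([cv2.resize(im,(400,300)),cv2.resize(b,(400,300))]))
E
```

```text
[0.50662066 0.0953329  0.27677465] [7.82220932e-01 6.23001064e-01 1.37965052e-04 2.61875351e-04] [ 0.72120902  0.75777888 -0.17201971] [-0.00068579 -0.01230468 -0.02760683]
tcp L [-1.87160320e-01 -7.08221754e-05]
scene prong 1 67 [-0.1233  0.0335  0.099 ] [-0.0554  0.0461  0.108 ] [-0.0852  0.0418  0.1042]
scene ear 1 70 [-0.1173  0.0333  0.1081] [-0.0714  0.0461  0.1179] [-0.0927  0.0394  0.1127]
prong 1 389 [-0.1225  0.0342  0.1   ] [-0.0502  0.0444  0.1073] 0.35
ear 1 464 [-0.1138  0.0335  0.1093] [-0.0704  0.0424  0.1146] 0.51
prong -1 396 [-0.1219 -0.0427  0.1002] [-0.0501 -0.0335  0.1073] 0.39
ear -1 335 [-0.1148 -0.0402  0.109 ] [-0.0712 -0.0336  0.1148] 0.54
handle -0.24 676 -0.0085 0.0146 0.1068
handle -0.22 644 -0.0086 0.0148 0.1081
handle -0.2 629 -0.0096 0.0144 0.1101
handle -0.18 594 -0.0096 0.0138 0.111
handle -0.16 575 -0.0097 0.014 0.1139
```

View pics/c10.png

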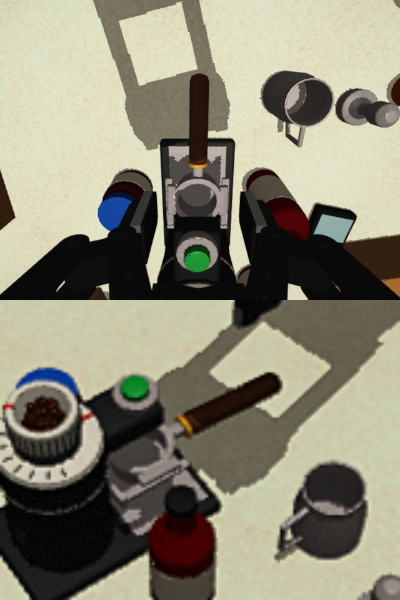

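The portafilter hangs level: ears within 0.2° of parallel with the prongs, ear centre -92.5 mm against fork -92 mm, lateral agreement 0.2 mm, dial mark unchanged. Now the button.

Emit:
{"name": "arm_command", "arguments": {
  "rows": [
    [0.4,-0.1,0,0,0,0],
    [0.9,-0.2,0,0,0,0],
    [1.4,-0.32,0,0,0,0],
    [1.86,-0.42,0,0,0,0],
    [1.86,-0.42,0,0,0,0]
  ],
  "fingers": 0
}}

```text
clock: 16.25
position: [0.6005, 0.0739, 0.2724]
orientation: [0.782, 0.623, -0.001, -0.001]
force: [0.5, 0.3, -0.2]
opening: -0.0
```

Emit:
{"name": "arm_command", "arguments": {
  "rows": [
    [0,0,-0.2,0,0,0],
    [0,0,-0.5,0,0,0],
    [0,0,-0.8,0,0,0],
    [0,0,-0.9,0,0,0],
    [0,0,-0.9,0,0,0]
  ]
}}

```text
clock: 16.75
position: [0.5981, 0.0749, 0.2289]
orientation: [0.782, 0.623, -0.001, -0.0]
force: [0.5, 0.2, -0.4]
opening: 0.0001
```

Emit:
{"name": "arm_command", "arguments": {
  "rows": [
    [0,0,-0.06,0,0,0],
    [0,0,-0.12,0,0,0],
    [0,0,-0.16,0,0,0],
    [0,0,-0.16,0,0,0]
  ]
}}

```text
clock: 17.15
position: [0.5989, 0.0748, 0.2222]
orientation: [0.782, 0.623, 0.0, 0.0]
force: [0.4, 0.7, 3.3]
opening: 0.0001
```

Spring contact at 3.3 N after about 4 mm. I press to the stop.

Emit:
{"name": "arm_command", "arguments": {
  "rows": [
    [0,0,-0.03,0,0,0],
    [0,0,-0.06,0,0,0],
    [0,0,-0.06,0,0,0]
  ]
}}

```text
clock: 17.45
position: [0.5989, 0.0748, 0.2199]
orientation: [0.782, 0.623, 0.001, 0.0]
force: [-0.7, 0.8, 10.8]
opening: 0.0002
```

Emit:
{"name": "arm_command", "arguments": {
  "rows": [
    [0,0,-0.02,0,0,0],
    [0,0,-0.02,0,0,0]
  ]
}}

```text
clock: 17.65
position: [0.599, 0.0748, 0.2198]
orientation: [0.782, 0.623, 0.001, 0.001]
force: [-4.8, 0.2, 19.8]
opening: 0.0001
```

The button is on its hard stop: z stays at 0.220 while the force rises to 20 N. I release and retreat.

Emit:
{"name": "arm_command", "arguments": {
  "rows": [
    [0,0,0.2,0,0,0],
    [0,0,0.6,0,0,0],
    [0,0,1.2,0,0,0],
    [0,0,2.0,0,0,0],
    [0,0,2.8,0,0,0]
  ]
}}

```text
clock: 18.15
position: [0.5983, 0.0747, 0.3591]
orientation: [0.782, 0.623, -0.001, -0.0]
force: [0.9, -1.0, 0.0]
opening: 0.0
```

Emit:
{"name": "arm_command", "arguments": {
  "rows": [
    [-0.5,0,0,0,0,0],
    [-1.2,0.2,0,0,0,0],
    [-2.0,0.4,0,0,0,0],
    [-2.0,0.4,0,0,0,0],
    [-2.0,0.4,0,0,0,0]
  ]
}}

```text
clock: 18.65
position: [0.4983, 0.0949, 0.3586]
orientation: [0.782, 0.624, 0.0, 0.0]
force: [0.1, -0.9, 0.2]
opening: -0.0002
```

```bash
python3 pf2.py 11; python3 idx.py top t11.png; python3 idx.py scene s11.png; python3 - <<'E'
from h import *
im,d,k=cam('wrist');W=pts(d,k)
c=np.array([.689,.0533]);a=np.radians(-13);R=np.array([[np.cos(a),-np.sin(a)],[np.sin(a),np.cos(a)]])
L=W.copy();L[...,:2]=(W[...,:2]-c)@R;I=im.astype(int)
for s in(1,-1):
    e=L[(L[...,2]>.109)&(L[...,2]<.118)&(L[...,0]<-.05)&(L[...,0]>-.15)&(s*L[...,1]>.0335)&(s*L[...,1]<.05)]
    if len(e)>20:print('ear',s,len(e),e.min(0).round(4),e.max(0).round(4))
g=(I[...,1]>I[...,0]+40)&(I[...,1]>I[...,2]+60)&(np.hypot(W[...,0]-.6,W[...,1]-.074)<.03)
if g.sum(): print('button z',np.nanmedian(W[g][:,2]))
b=cv2.imread('pics/scene_11.png')[210:390,220:460]
cv2.imwrite('pics/c11.png',cv2.resize(b,(800,600)))
E
```

```text
[0.49825453 0.09489058 0.35856911] [7.81807120e-01 6.23520134e-01 3.49161427e-04 3.84332408e-04] [ 0.09926423 -0.90884698  0.15594366] [ 0.02068367  0.00733359 -0.0364589 ]
tcp L [-0.19521252 -0.00238378]
scene prong 1 62 [-0.1221  0.035   0.0992] [-0.0553  0.0462  0.108 ] [-0.0862  0.0416  0.104 ]
scene ear 1 77 [-0.1175  0.033   0.108 ] [-0.0659  0.046   0.1194] [-0.0921  0.0389  0.1126]
[ 0.00225816  0.02205596 -0.00875903]
[ 0.01507675 -0.06814833  0.00435198]
4 [0.70435984 0.03111243 0.26933272] 137.45353992829496
ear 1 327 [-0.1136  0.0335  0.1096] [-0.0698  0.0422  0.1149]
ear -1 232 [-0.1145 -0.0399  0.109 ] [-0.0711 -0.0335  0.1144]
```

View pics/c11.png

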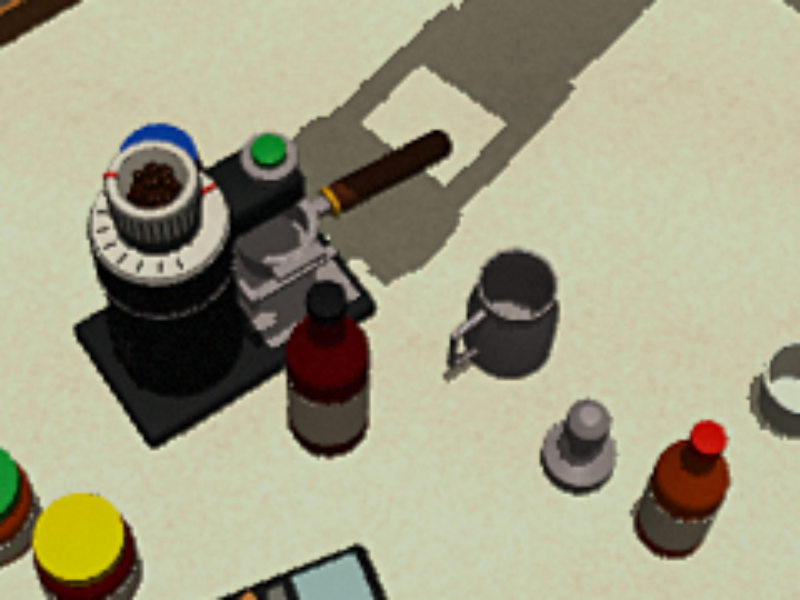

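The portafilter hangs level with its handle to the front at (330,200). The button is up at (268,148), the dial mark at (110,175) is unchanged, and the bystanders are in place.

```bash
python3 -c "
from h import *
print(env.finish_job())"
```

```text
the job is handed in; nothing more can be done
None
```

The job is done and handed in at about 19 s on the robot's clock, with the arm clear of everything.

- **Dial:** I turned it clockwise 80° to the stop, where the index mark stood within 1° of the red tick. I then turned it back seven clicks and let go. The wrist camera read 140.7° after release (140° is seven clicks). A last scene-camera reading gave 137.5°, but from only 4 pixels; both round to seven clicks. The top camera found no mark at that point.
- **Portafilter:** It hangs level by its ears with the handle to the front. The ear centres sit about 0.5 mm from the fork centre lengthwise and 0.2 mm sideways. A check after pressing the button showed it had not moved.
- **Start button:** I pressed it only once the portafilter was hanging. It reached its hard stop 6 mm down, at about 20 N, and was then released. The last image shows it up, but my numeric check of its height found no green pixels and returned nothing.
- **Other things:** In the last image the red bottle, amber bottle, tamper, jug and cup stand where they were. I did not re-measure them, and only part of the jam jar was in view. I did not look again at the tray bottles after the start.

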